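# Sort the bored bushes into their inspection trays

## Task

Put each of the four bored aluminium bushes into the wooden tray of its own shape and size (round flange in a round tray, square flange in a square tray, small in small, large in large), upright with its flange flat on the tray's floor; set them down, do not drop them. Leave the two solid, unbored blanks where they stand.

Things in the scene. Friction and masses are not known exactly. Their poses are not given: they have to be found in the camera images.
- round_small: Small round-flanged bush: loose, turned bare aluminium, about 60 g, 46 mm high. Round flange 38 mm in diameter, 8 mm thick, flat on the bench; above it rises a plain round boss 28 mm in diameter with an open bore of 20 mm right through (seen from above as a dark hole). Origin: centre of the underside; z up along the bore. Grip it across the boss, at any angle, about 32 mm above the origin.
- round_large: Large round-flanged bush: loose, turned bare aluminium, about 110 g, 46 mm high. Round flange 60 mm in diameter, 8 mm thick, flat on the bench; above it rises a plain round boss 42 mm in diameter with an open bore of 30 mm right through (seen from above as a dark hole). Origin: centre of the underside; z up along the bore. Grip it across the boss, at any angle, about 32 mm above the origin.
- square_small: Small square-flanged bush: loose, turned bare aluminium, about 60 g, 46 mm high. Square flange 38 mm by 38 mm with a small dark bolt hole at each corner, its sides along the body's x and y, 8 mm thick, flat on the bench; above it rises a plain round boss 28 mm in diameter with an open bore of 20 mm right through (seen from above as a dark hole). Origin: centre of the underside; z up along the bore. Grip it across the boss, at any angle, about 32 mm above the origin.
- square_large: Large square-flanged bush: loose, turned bare aluminium, about 110 g, 46 mm high. Square flange 54 mm by 54 mm with a small dark bolt hole at each corner, its sides along the body's x and y, 8 mm thick, flat on the bench; above it rises a plain round boss 42 mm in diameter with an open bore of 30 mm right through (seen from above as a dark hole). Origin: centre of the underside; z up along the bore. Grip it across the boss, at any angle, about 32 mm above the origin.
- blank_round: Round blank, not yet bored: loose, aluminium, outside shape of the large round bush (flange 60 mm across, boss 42 mm, 46 mm high) but solid, with a plain closed top. Not to be moved. Origin: centre of the underside, z up.
- blank_square: Square blank, not yet bored: loose, aluminium, outside shape of the small square bush (flange 38 mm by 38 mm, boss 28 mm, 46 mm high) but solid, with a plain closed top. Not to be moved. Origin: centre of the underside, z up.
- tray_round_small: Small round tray, 54 mm inside diameter: pale wood, fixed to the bench, walls 4 mm thick, rim 12 mm above the bench, floor 4 mm thick. Belongs to the small round-flanged bush, with 8 mm of play all round. Origin: centre of the underside, on the bench; z up.
- tray_round_large: Large round tray, 76 mm inside diameter: pale wood, fixed to the bench, walls 4 mm thick, rim 12 mm above the bench, floor 4 mm thick. Belongs to the large round-flanged bush, with 8 mm of play all round. Origin: centre of the underside, on the bench; z up.
- tray_square_small: Small square tray, 54 mm by 54 mm inside, its sides along the body's x and y: pale wood, fixed to the bench, walls 4 mm thick, rim 12 mm above the bench, floor 4 mm thick. Belongs to the small square-flanged bush, with 8 mm of play all round when its sides lie along the tray's sides. Origin: centre of the underside, on the bench; z up.
- tray_square_large: Large square tray, 70 mm by 70 mm inside, its sides along the body's x and y: pale wood, fixed to the bench, walls 4 mm thick, rim 12 mm above the bench, floor 4 mm thick. Belongs to the large square-flanged bush, with 8 mm of play all round when its sides lie along the tray's sides. Origin: centre of the underside, on the bench; z up.
Things that resemble listed ones, but are neither listed nor needed, are in the scene too. Leave any blue or red look-alike of the square_large alone.

How it is judged:
By the outcome, as a careful person would: the job done as asked, in the order asked, and still so for the second after the job is handed in, with the robot touching nothing.
It also fails if it takes over 88 s, if anything falls off the work surface, if the arm or the gripper's body presses on something with over 40 N, if the wrist force passes 120 N, or if a joint passes its speed limit or range.

## Robot

A 6-joint arm with a two-finger parallel gripper is mounted at the origin on the work surface. World frame = base frame: x ahead of the robot, y to its left, z up, the work surface at z = 0. Lengths are in m, angles in degrees, forces in N, time in s.
With the tool pointing down it reaches from about 0.25 to 0.725 m from the base axis. Payload 9.7 kg.
Tool frame: the origin (TCP) lies at the centre of the arm's flange, where the gripper is bolted on; the fingertips stand 173 mm ahead of it and the grasp point (between the pads) lies 155 mm ahead of it; z points along the fingers, y is the line along which they close (so a half turn about z gives the same grasp; the last joint's range is limited). The gripper opens to 85 mm and grips with 20 to 120 N. Pads are 22 mm wide; open, the fingers measure 114 mm over their backs; the gripper's body (76 mm by 85 mm) begins 54 mm behind the grasp point. The pads swing forward as they close: fully open they stand 13 mm farther back than shut.
Start: joints at [74.427, 4.979, 10.078, 95.1, 0, 90], TCP at [0.148, 0.53, 0.405] pointing down, gripper open.
Joint ranges: [-179.16, 179.16], [-48.56, 103.87], [-65.8, 70.77], [-126.05, 130.52], [-82.76, 87.17], [-180, 180]. Speed limits (degrees/s): [127.2, 127.2, 147.25, 180, 180, 180].

## Interface

Orientations are given as [roll, pitch, yaw] about the fixed x, y, z axes, in that order (R = Rz(yaw) Ry(pitch) Rx(roll)).
In Python, from workcell import monitor, camera, get_calibration, bot gives the robot as it stands.
- The arm moves only by the tool carry_out, never from a script. Its argument "targets" is text: rows parted by semicolons, each of 7 numbers parted by spaces: the shift along the tool's x, y, z in units of 0.04 m (1.0 is 0.04 m), then the turn, a rotation vector about the tool's x, y, z in units of 0.1 rad (1.0 is 0.1 rad), then the opening, from -1 (shut) to 1 (fully open), so that 0 is half open. A call has exactly 8 rows; each row shifts and turns the commanded pose from where the row before left it, along the tool's axes as they then stand; what a row does not reach is not made up. A row lasts 1/12 s, in which the tool goes at most 41.7 mm and 7.16 degrees, less where a joint would pass 70% of its speed; a pose out of reach is approached as far as the arm can. A call with a number of a shift or a turn outside -1 to 1 is refused whole. A call with a gripper value outside its range is refused whole. The fingers move at their own pace and stop on an object; "newtons" is the grip in N (left out, the last holds). Time passes only in rows, so rows that do not move let the fingers close, or fill a call up. It gives the time, the measured TCP pose, the force, the opening and the grip force at its end, in the units of the state.
- monitor.get_obs(): the state, without advancing time (a new reading comes with each control period).
- camera(name): name is "side" or "top" or "wrist"; returns the picture (480x640x3 uint8, red, green, blue); there is no depth.
- get_calibration(name): a dict with "fx", "fy", "cx", "cy" (pixels), "view" (4x4, takes a point from world to camera coordinates). Camera axes: x right, y down, z forward; pixel columns grow to the right and rows downward; lengths in m; the calibration is good to about 2 mm. The wrist camera is an equidistant fisheye: a pixel r from the principal point sees the ray r / f radians off the axis. A picture is of the moment at which its call begins: read the wrist's pose just before it. get_calibration takes no time and is no camera call; for the wrist camera it gives the pose at the moment of the call.
- bot.job_done(): hands the job in; it is judged then, once.
The state is a dict: "time": time; "q": joint angles; "qd": joint speeds; "joint_efforts": joint torques, N m; "ee_pos": TCP position; "tcp_rot": TCP orientation; "wrist_force": force on the tool from outside, world axes, zero at the start; "torque": the same for the moment, N m; "opening": finger opening in m; "grasp_force": force on a finger pad.
Only numpy, scipy, OpenCV 4.12 (cv2) and the standard library are available. Lean on these libraries where they do the work, as an engineer would, in place of code of your own. Each camera call takes 0.05 s, during which the arm holds its last target. There are 200 camera calls.

## Working session

There is one attempt and no reset: what is moved stays moved. The work goes in short steps, Python scripts to look and compute and a tool call to move; the robot and the scene stay as the last step left them, time stands still between calls to the robot, and variables do not carry over. Pictures are saved under pics/ and viewed, at most 14 in all, crops included, and the job is handed in when it is done.

Besides the shell and the picture viewer there is one more tool, called after "Emit:" in YAML: its name, and indented under it one key for each argument. carry_out: Moves the arm, as the interface text tells. Shifts and turns lie within -1 to 1; 1 stands for 0.04 m of shift or 0.1 rad of turn. Its arguments: {"type":"object","properties":{"targets":{"type":"string"},"newtons":{"type":"number"}},"required":["targets"]}

```bash
mkdir -p pics; ls; python3 - <<'E'
from workcell import monitor, camera, get_calibration, bot
import cv2
o=monitor.get_obs(); print(o)
for n in("top","side"):
    cv2.imwrite(f"pics/{n}0.png",camera(n)[:,:,::-1]); 
    c=get_calibration(n); print(n,c)
E
```

```text
pics
{'time': 0.0, 'q': array([ 7.44286767e+01,  5.00981750e+00,  1.00344075e+01,  9.50997219e+01,
       -3.55433173e-04,  8.99989919e+01]), 'qd': array([ 0.05228236,  0.06106182, -0.09021843,  0.0392739 , -0.15201025,
        0.09703924]), 'joint_efforts': array([-6.24336753e-04, -5.20383990e+01,  4.64810443e+01,  1.62805634e-02,
       -2.86572242e-05, -1.21229695e-05]), 'ee_pos': array([0.14764004, 0.52980825, 0.40399481]), 'tcp_rot': array([-1.79924868e+02,  3.54110957e-04,  1.64429685e+02]), 'wrist_force': array([-0.66436175,  0.01613584,  0.04702417]), 'torque': array([ 0.05375074, -0.05457076, -0.01700352]), 'grasp_force': 0.0, 'opening': 0.08552348732049804}
top {'fx': 497.32625458655133, 'fy': 497.32625458655133, 'cx': 327.0385571427066, 'cy': 227.4863514514722, 'view': array([[-0.02089373, -0.99959817,  0.01915613, -0.0048223 ],
       [-0.99022061,  0.01804663, -0.13833823,  0.573519  ],
       [ 0.13793694, -0.0218592 , -0.99019977,  0.95530034],
       [ 0.        ,  0.        ,  0.        ,  1.        ]])}
side {'fx': 485.31922099156174, 'fy': 485.31922099156174, 'cx': 314.33007197537165, 'cy': 241.87352153317147, 'view': array([[ 0.96490222, -0.26184959,  0.01996264, -0.53469034],
       [-0.13203042, -0.54942436, -0.82504597,  0.10518338],
       [ 0.22700591,  0.793453  , -0.56471289,  0.86658487],
       [ 0.        ,  0.        ,  0.        ,  1.        ]])}
```

View pics/top0.png

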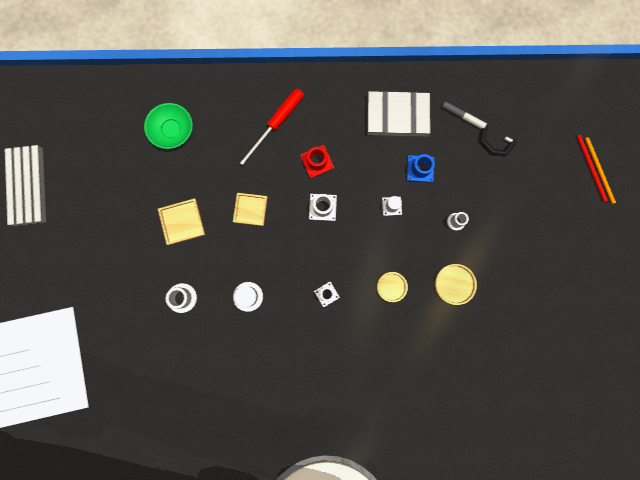

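View pics/side0.png

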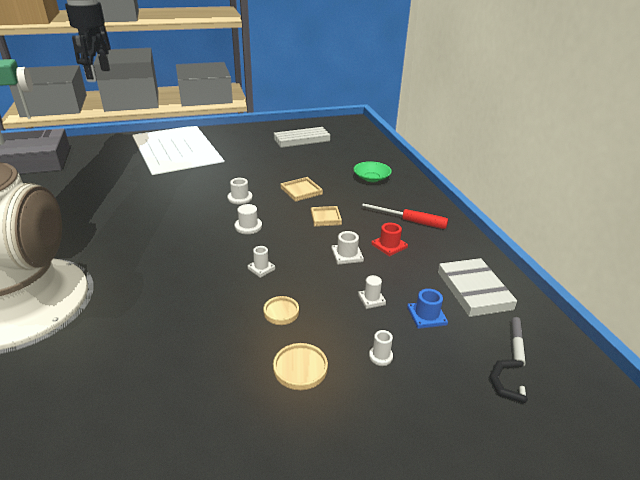

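Top picture: 
- round_large is the bored round at (181,298), and the closed one at (248,296) is blank_round.
- square_small is the bored one at (327,294), and the closed one at (392,206) is blank_square.
- square_large is the aluminium one at (323,207). The red (317,161) and blue (421,168) ones are look-alikes.
- round_small is at (458,221).
- Trays: large square (181,221), small square (250,209), small round (392,287), large round (456,285).

Next I'll confirm these in an enlarged crop and fit poses by silhouette.

```bash
cat > h.py <<'E'
import numpy as np, cv2
from scipy.optimize import minimize
from workcell import get_calibration
CAL={n:get_calibration(n) for n in("top","side")}
def proj(c,P):
    p=np.c_[P,np.ones(len(P))]@c["view"].T
    return np.c_[c["fx"]*p[:,0]/p[:,2]+c["cx"],c["fy"]*p[:,1]/p[:,2]+c["cy"]]
def unproj(c,u,v,z):
    R,t=c["view"][:3,:3],c["view"][:3,3]
    d=R.T@[(u-c["cx"])/c["fx"],(v-c["cy"])/c["fy"],1]; o=-R.T@t
    return o+d*(z-o[2])/d[2]
a=np.linspace(0,2*np.pi,48,endpoint=False)
circ=lambda r,z:np.c_[r*np.cos(a),r*np.sin(a),0*a+z]
sq=lambda h,z:np.array([[h,h,z],[-h,h,z],[-h,-h,z],[h,-h,z]])
prism=lambda f,r,z0,z1:np.r_[f(r,z0),f(r,z1)]
def model(kind,size):
    if kind=="rb": return [prism(circ,size/2,0,.008),prism(circ,.014 if size<.05 else .021,.008,.046)]
    if kind=="sb": return [prism(sq,size/2,0,.008),prism(circ,.014 if size<.05 else .021,.008,.046)]
    return [prism(circ if kind=="rt" else sq,size/2+.004,0,.012)]
S=4
def render(c,parts,pose,box):
    x,y,w=pose; R=np.array([[np.cos(w),-np.sin(w),0],[np.sin(w),np.cos(w),0],[0,0,1]])
    m=np.zeros((box[3]*S,box[2]*S),np.uint8)
    for P in parts:
        h=cv2.convexHull(proj(c,P@R.T+[x,y,0]).astype(np.float32))[:,0]
        q=((h-[box[0]-.5,box[1]-.5])*S-.5)
        cv2.fillPoly(m,[np.round(q*16).astype(np.int32)],255,shift=4)
    return cv2.resize(m,(box[2],box[3]),interpolation=cv2.INTER_AREA)/255.
def softmask(img,tray):
    f=img.astype(float)
    v=f[:,:,2] if not tray else f[:,:,0]-0*f[:,:,2]
    return f
def fit(img,name,kind,size,uv,yaw0s):
    c=CAL[name]; parts=model(kind,size)
    u,v=uv; x,y,_=unproj(c,u,v,.0)
    box=(int(u)-40,int(v)-40,80,80)
    f=img[box[1]:box[1]+80,box[0]:box[0]+80].astype(float)
    val=f[:,:,0] if kind[1]=="t" else f.min(2)
    m=np.clip((val-60)/(110 if kind[1]=="b" else 130),0,1)
    hard=(m>.5).astype(np.uint8)
    n,l,st,ce=cv2.connectedComponentsWithStats(hard)
    k=1+np.argmin([np.hypot(*(ce[i]-40))+(200 if st[i,4]<40 else 0) for i in range(1,n)])
    cs,_=cv2.findContours((l==k).astype(np.uint8),cv2.RETR_EXTERNAL,cv2.CHAIN_APPROX_NONE)
    fill=np.zeros_like(hard);cv2.drawContours(fill,cs,-1,1,-1)
    inner=cv2.erode(fill,np.ones((3,3)))
    m=np.where(inner>0,1,m)*cv2.dilate(fill,np.ones((3,3)))
    x,y,_=unproj(c,box[0]+ce[k][0],box[1]+ce[k][1],.012)
    best=None
    for w in yaw0s:
        s=np.array([.002,.002,.1])
        fun=lambda p:np.abs(render(c,parts,[x+p[0]*s[0],y+p[1]*s[1],w+p[2]*s[2]],box)-m).sum()/m.sum()
        r=minimize(fun,[0,0,0],method="Nelder-Mead",options=dict(initial_simplex=[[-2,-2,-1.5],[3,-1,0],[0,3,0],[0,0,2]],xatol=.02,fatol=1e-4))
        if best is None or r.fun<best[0]: best=(r.fun,x+r.x[0]*s[0],y+r.x[1]*s[1],w+r.x[2]*s[2])
    return best
OBJ=dict(round_large=("rb",.060,(181,298),(239,192)),blank_round=("rb",.060,(248,296),(248,221)),square_small=("sb",.038,(327,294),(261,262)),
square_large=("sb",.054,(323,207),(348,248)),blank_square=("sb",.038,(392,206),(373,292)),round_small=("rb",.038,(458,221),(381,348)),
tray_sl=("st",.070,(181,221),(301,189)),tray_ss=("st",.054,(250,209),(326,216)),tray_rs=("rt",.054,(392,287),(281,310)),tray_rl=("rt",.076,(456,285),(300,366)))
E
python3 - <<'E'
from h import *
im={n:cv2.imread(f"pics/{n}0.png")[:,:,::-1] for n in("top","side")}
for k,(kd,s,t,sd) in OBJ.items():
    ys=[0] if kd[0]=="r" else np.radians([-30,0,30])
    for n,uv in(("top",t),("side",sd)):
        e,x,y,w=fit(im[n],n,kd,s,uv,ys); print(k,n,f"err {e:.3f} x {x*1e3:.1f} y {y*1e3:.1f} yaw {(np.degrees(w)+45)%90-45:.1f}")
c=im["top"][140:320,150:490]; cv2.imwrite("pics/crop.png",cv2.resize(c,(790,418),interpolation=cv2.INTER_CUBIC)[:,:,::-1])
E
```

```text
round_large top err 0.038 x 440.7 y 280.9 yaw 10.6
round_large side err 0.687 x 440.8 y 213.7 yaw 4.8
blank_round top err 0.019 x 440.4 y 147.1 yaw 2.3
blank_round side err 0.682 x 441.1 y 213.5 yaw -5.5
square_small top err 0.048 x 442.0 y -12.9 yaw 29.5
square_small side err 0.053 x 442.3 y -9.8 yaw 29.1
square_large top err 0.037 x 621.9 y -8.3 yaw -4.6
square_large side err 0.041 x 622.2 y -5.8 yaw -4.4
blank_square top err 0.037 x 622.0 y -152.8 yaw 1.6
blank_square side err 0.057 x 621.8 y -149.5 yaw 2.5
round_small top err 0.086 x 586.9 y -286.5 yaw 3.4
round_small side err 0.063 x 587.0 y -282.2 yaw -1.1
tray_sl top err 0.019 x 596.7 y 284.4 yaw 15.4
tray_sl side err 0.052 x 596.9 y 286.4 yaw 15.4
tray_ss top err 0.021 x 620.2 y 142.6 yaw -8.2
tray_ss side err 0.050 x 620.6 y 144.7 yaw -8.0
tray_rs top err 0.022 x 454.1 y -146.5 yaw 0.6
tray_rs side err 0.034 x 454.1 y -143.5 yaw 9.0
tray_rl top err 0.029 x 456.9 y -277.6 yaw 6.5
tray_rl side err 0.025 x 456.8 y -273.5 yaw 4.3
```

View pics/crop.png

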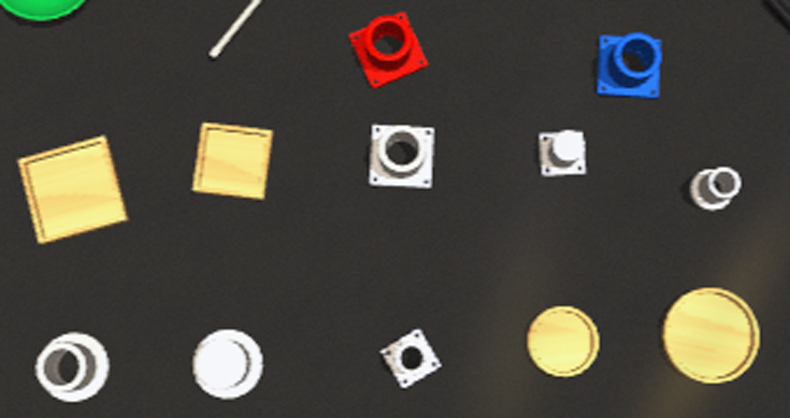

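The crop confirms all four: the bored bushes are open, both blanks closed. The top and side fits agree within about 3 mm, and yaws within 1°. I'll start with round_large, turning the tool to yaw 180 so that tool axes = (-x, +y, -z).

Emit:
carry_out:
  targets: "0 0 0.8 0 0 -0.9 0.46; 0 0 0.8 0 0 -0.9 0.46; 0 0 0.8 0 0 -0.917 0.46; -0.72 -0.61 0 0 0 0 0.46; -0.72 -0.61 0 0 0 0 0.46; -0.72 -0.61 0 0 0 0 0.46; -0.72 -0.61 0 0 0 0 0.46; -0.72 -0.61 0 0 0 0 0.46"
  newtons: 40

```text
time: 0.77
ee_pos: [0.2925, 0.4064, 0.3083]
tcp_rot: [-180.0, -0.0, -180.0]
wrist_force: [-0.9, 1.1, 0.0]
opening: 0.0626
grasp_force: 0.0
```

Emit:
carry_out:
  targets: "-0.66 -0.55 0.2 0 0 0 0.46; -0.66 -0.55 0.2 0 0 0 0.46; -0.66 -0.55 0.2 0 0 0 0.46; -0.66 -0.55 0.2 0 0 0 0.46; -0.66 -0.55 0.2 0 0 0 0.46; -0.43 -0.36 0.2 0 0 0 0.46; 0 0 0 0 0 0 0.46; 0 0 0 0 0 0 0.46"

```text
time: 1.43
ee_pos: [0.4413, 0.2824, 0.2598]
tcp_rot: [-179.9, -0.1, 179.9]
wrist_force: [0.1, 0.4, 1.0]
opening: 0.0626
grasp_force: 0.0
```

```bash
python3 - <<'E'
from workcell import camera, monitor, get_calibration
import cv2
print(monitor.get_obs()["ee_pos"], {k:(v if k!="view" else v.round(3).tolist()) for k,v in get_calibration("wrist").items()})
cv2.imwrite("pics/w1.png",camera("wrist")[:,:,::-1])
E
```

```text
[0.44130585 0.28240862 0.25978527] {'fx': 371.64829954431775, 'fy': 371.64829954431775, 'cx': 319.58597514813, 'cy': 246.21655050363907, 'view': [[0.002, 1.0, -0.001, -0.284], [0.957, -0.002, 0.291, -0.417], [0.291, -0.001, -0.957, 0.114], [0.0, 0.0, 0.0, 1.0]]}
```

View pics/w1.png

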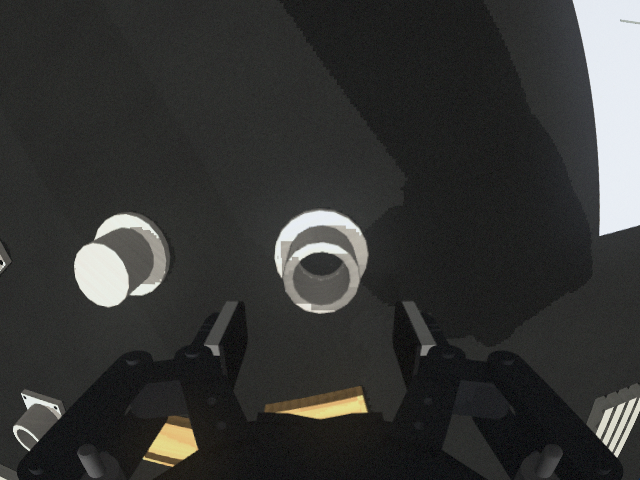

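Wrist view: the boss ring centre is at about (320,277), midway between the pads at columns 240 and 400. By the wrist camera that is x≈0.439, so it agrees. Descending and gripping.

Emit:
carry_out:
  targets: "0 0 0.6 0 0 0 0.46; 0 0 0.6 0 0 0 0.46; 0 0 0.42 0 0 0 0.46; 0 0 0.2 0 0 0 0.46; 0 0 0 0 0 0 0.46; 0 0 0 0 0 0 -0.2; 0 0 0 0 0 0 -0.2; 0 0 0 0 0 0 -0.2"

```text
time: 2.15
ee_pos: [0.4412, 0.2839, 0.1895]
tcp_rot: [179.9, 0.1, -180.0]
wrist_force: [0.7, 2.2, 5.1]
opening: 0.0401
grasp_force: 41.1
```

Emit:
carry_out:
  targets: "0 0 0 0 0 0 -0.2; 0 0 -0.4 0 0 0 -0.2; 0 0 -0.8 0 0 0 -0.2; 0 0 -0.8 0 0 0 -0.2; 0 -0.4 0 0 0 0 -0.2; 0 -0.8 0 0 0 0 -0.2; 0 -0.8 0 0 0 0 -0.2; 0 -0.8 0 0 0 0 -0.2"

```text
time: 2.82
ee_pos: [0.4406, 0.1704, 0.2684]
tcp_rot: [180.0, 0.0, -179.9]
wrist_force: [0.9, -0.3, -1.5]
opening: 0.0405
grasp_force: 40.9
```

Emit:
carry_out:
  targets: "0 -0.95 0 0 0 0 -0.2; 0 -0.95 0 0 0 0 -0.2; 0 -0.95 0 0 0 0 -0.2; 0 -0.95 0 0 0 0 -0.2; -0.1 -0.95 0 0 0 0 -0.2; -0.1 -0.95 0 0 0 0 -0.2; -0.1 -0.95 0 0 0 0 -0.2; -0.1 -0.95 0 0 0 0 -0.2"

```text
time: 3.48
ee_pos: [0.4565, -0.1346, 0.2686]
tcp_rot: [-180.0, 0.1, 180.0]
wrist_force: [1.2, 0.0, -1.0]
opening: 0.0404
grasp_force: 40.9
```

Emit:
carry_out:
  targets: "0 -0.9 0 0 0 0 -0.2; 0 -0.9 0 0 0 0 -0.2; 0 -0.85 0 0 0 0 -0.2; 0 -0.6 0 0 0 0 -0.2; 0 -0.3 0.3 0 0 0 -0.2; 0 0 0.5 0 0 0 -0.2; 0 0 0.3 0 0 0 -0.2; 0 0 0 0 0 0 -0.2"

```text
time: 4.15
ee_pos: [0.4559, -0.2737, 0.2205]
tcp_rot: [179.8, -0.3, 180.0]
wrist_force: [0.4, 0.4, -1.0]
opening: 0.0402
grasp_force: 40.9
```

```bash
cat > chk.py <<'E'
import sys; from h import *; from workcell import camera, monitor
im={n:camera(n) for n in("top","side")}
# show views near a world point: args name x y
n,x,y=sys.argv[1:4]; k=sys.argv[4]
u,v=proj(CAL[k],np.array([[float(x),float(y),.03]]))[0].astype(int)
print(u,v,monitor.get_obs()["ee_pos"])
c=im[k][max(v-75,0):v+75,max(u-100,0):u+100]; cv2.imwrite(f"pics/{n}.png",cv2.resize(c,None,fx=4,fy=4,interpolation=cv2.INTER_CUBIC)[:,:,::-1])
E
python3 chk.py p1 .457 -.2755 side
```

```text
300 355 [ 0.45669735 -0.27382217  0.22359295]
```

View pics/p1.png

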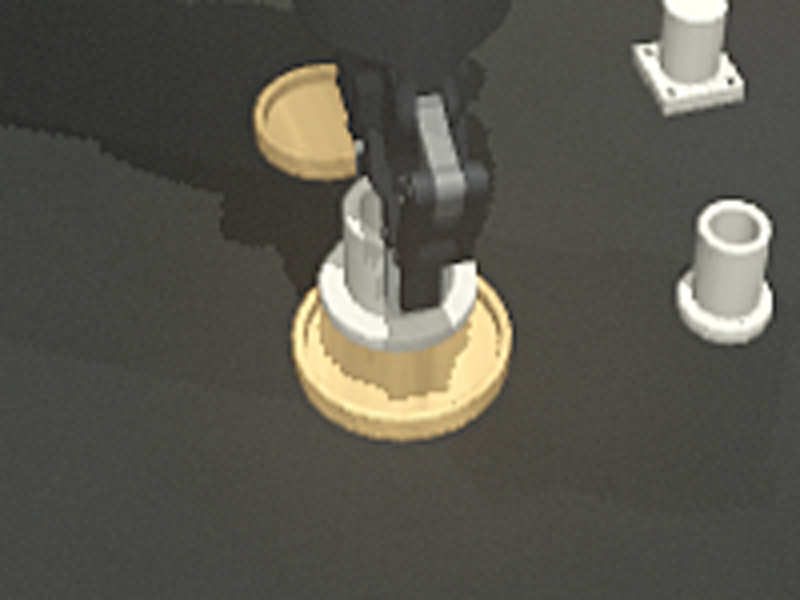

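The bush hangs upright over the large round tray, centred at about (400,340) in the crop. Lowering gently.

Emit:
carry_out:
  targets: "0 0 0.3 0 0 0 -0.2; 0 0 0.2 0 0 0 -0.2; 0 0 0.1 0 0 0 -0.2; 0 0 0.05 0 0 0 -0.2; 0 0 0.05 0 0 0 -0.2; 0 0 0.05 0 0 0 -0.2; 0 0 0 0 0 0 -0.2; 0 0 0 0 0 0 -0.2"

```text
time: 4.92
ee_pos: [0.4568, -0.2747, 0.194]
tcp_rot: [-180.0, 0.0, 180.0]
wrist_force: [-0.2, -0.6, -1.5]
opening: 0.0403
grasp_force: 40.9
```

Emit:
carry_out:
  targets: "0 0 0.03 0 0 0 -0.2; 0 0 0 0 0 0 -0.2; 0 0 0.03 0 0 0 -0.2; 0 0 0 0 0 0 -0.2; 0 0 0 0 0 0 -0.2; 0 0 0 0 0 0 -0.2; 0 0 0 0 0 0 -0.2; 0 0 0 0 0 0 -0.2"

```text
time: 5.58
ee_pos: [0.4568, -0.2747, 0.1935]
tcp_rot: [-180.0, 0.1, 180.0]
wrist_force: [-6.5, 3.3, 14.0]
opening: 0.0407
grasp_force: 42.5
```

Contact at 14 N in the tray. Releasing and rising.

Emit:
carry_out:
  targets: "0 0 -0.05 0 0 0 0.4; 0 0 0 0 0 0 0.4; 0 0 0 0 0 0 0.4; 0 0 0 0 0 0 0.4; 0 0 -0.4 0 0 0 0.4; 0 0 -0.8 0 0 0 0.4; 0 0 -0.45 0 0 0 0.3; -0.4 -0.02 0 0 0 0 0.2"

```text
time: 6.25
ee_pos: [0.4724, -0.2759, 0.264]
tcp_rot: [-179.8, 0.2, 179.9]
wrist_force: [0.4, -0.6, 0.7]
opening: 0.0511
grasp_force: 0.0
```

Emit:
carry_out:
  targets: "-0.8 -0.1 0 0 0 0 0.2; -0.8 -0.1 0 0 0 0 0.2; -0.8 0 0 0 0 0 0.2; -0.44 0 0 0 0 0 0.2; 0 0 0 0 0 0 0.2; 0 0 0 0 0 0 0.2; 0 0 0 0 0 0 0.2; 0 0 0 0 0 0 0.2"

```text
time: 6.92
ee_pos: [0.5856, -0.2835, 0.2596]
tcp_rot: [180.0, -0.0, 180.0]
wrist_force: [-0.2, 0.7, 0.5]
opening: 0.051
grasp_force: 0.0
```

```bash
python3 - <<'E'
from workcell import camera, monitor, get_calibration
import cv2
print(monitor.get_obs()["ee_pos"])
cv2.imwrite("pics/w2.png",camera("wrist")[:,:,::-1])
E
```

```text
[ 0.58562646 -0.28353773  0.25955637]
```

View pics/w2.png

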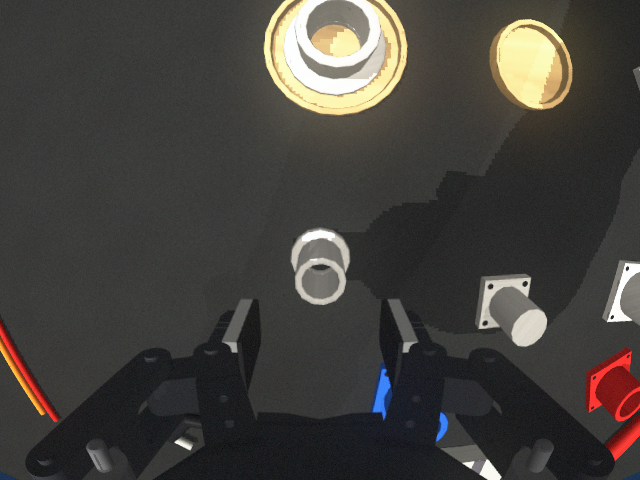

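round_large sits flat in its tray at (335,50). round_small, ring at (320,282), is midway between the pads. Descending.

Emit:
carry_out:
  targets: "0 0 0.6 0 0 0 0.2; 0 0 0.6 0 0 0 0.2; 0 0 0.4 0 0 0 0.2; 0 0 0.14 0 0 0 0.2; 0 0 0 0 0 0 0.2; 0 0 0 0 0 0 -0.6; 0 0 0 0 0 0 -0.6; 0 0 0 0 0 0 -0.6"

```text
time: 7.63
ee_pos: [0.5868, -0.2837, 0.1918]
tcp_rot: [-179.9, 0.1, 180.0]
wrist_force: [-1.0, -0.0, 5.8]
opening: 0.0266
grasp_force: 39.8
```

Emit:
carry_out:
  targets: "0 0 0 0 0 0 -0.6; 0 0 0 0 0 0 -0.6; 0 0 -0.4 0 0 0 -0.6; 0 0 -0.8 0 0 0 -0.6; 0 0 -0.8 0 0 0 -0.6; 0.3 0.3 0 0 0 0 -0.6; 0.6 0.6 0 0 0 0 -0.6; 0.6 0.6 0 0 0 0 -0.6"

```text
time: 8.3
ee_pos: [0.526, -0.2232, 0.2705]
tcp_rot: [-180.0, 0.1, 180.0]
wrist_force: [-0.1, 0.1, -0.0]
opening: 0.0264
grasp_force: 39.5
```

Emit:
carry_out:
  targets: "0.6 0.65 0 0 0 0 -0.6; 0.6 0.65 0 0 0 0 -0.6; 0.42 0.45 0 0 0 0 -0.6; 0.2 0.23 0.3 0 0 0 -0.6; 0 0 0.5 0 0 0 -0.6; 0 0 0.4 0 0 0 -0.6; 0 0 0.2 0 0 0 -0.6; 0 0 0 0 0 0 -0.6"

```text
time: 8.97
ee_pos: [0.4531, -0.144, 0.2126]
tcp_rot: [180.0, -0.1, 180.0]
wrist_force: [-0.1, 0.6, -0.6]
opening: 0.0267
grasp_force: 39.5
```

```bash
python3 chk.py p2 .454 -.145 side
```

```text
280 299 [ 0.45377107 -0.14435966  0.214485  ]
```

View pics/p2.png

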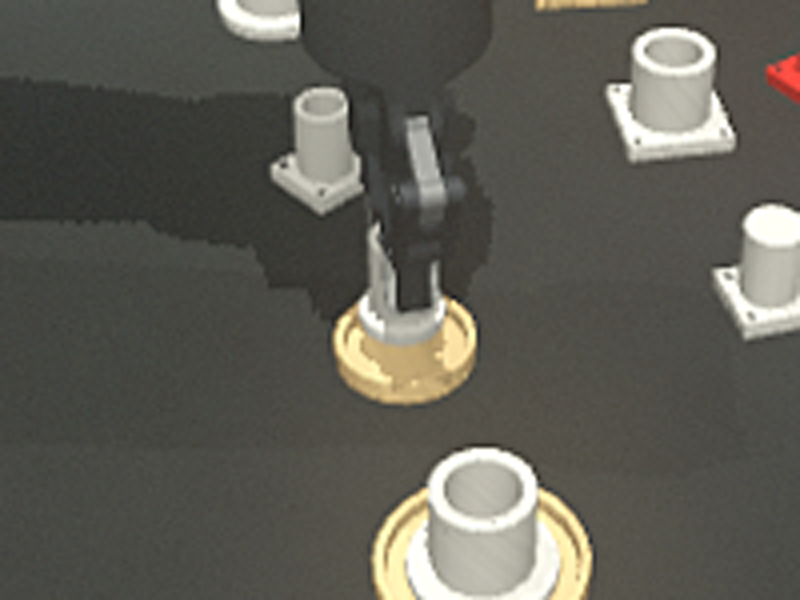

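round_small is upright and centred over the small round tray at (405,335).

Emit:
carry_out:
  targets: "0 0 0.2 0 0 0 -0.6; 0 0 0.15 0 0 0 -0.6; 0 0 0.06 0 0 0 -0.6; 0 0 0.04 0 0 0 -0.6; 0 0 0.03 0 0 0 -0.6; 0 0 0.02 0 0 0 -0.6; 0 0 0 0 0 0 -0.6; 0 0 0 0 0 0 -0.6"

```text
time: 9.73
ee_pos: [0.4534, -0.1442, 0.1957]
tcp_rot: [-180.0, 0.0, 180.0]
wrist_force: [-8.6, 2.8, 17.6]
opening: 0.026
grasp_force: 41.3
```

Emit:
carry_out:
  targets: "0 0 -0.05 0 0 0 0.2; 0 0 0 0 0 0 0.2; 0 0 0 0 0 0 0.2; 0 0 -0.4 0 0 0 0.2; 0 0 -0.8 0 0 0 0.2; 0 0 -0.4 0 0 0 0.2; 0 0.4 0 0 0 0 0.2; 0.1 0.8 0 0 0 0 0.2"

```text
time: 10.4
ee_pos: [0.4504, -0.0975, 0.2609]
tcp_rot: [-179.9, 0.1, 179.8]
wrist_force: [-0.1, 0.3, -0.0]
opening: 0.0519
grasp_force: 0.0
```

Emit:
carry_out:
  targets: "0.1 0.8 0 0 0 0 0.2; 0.1 0.8 0 0 0 0 0.2; 0 0.54 0 0 0 0 0.2; 0 0 0 0 0 0 0.2; 0 0 0 0 0 0 0.2; 0 0 0 0 0 0 0.2; 0 0 0 0 0 0 0.2; 0 0 0 0 0 0 0.2"

```text
time: 11.07
ee_pos: [0.4417, -0.0114, 0.2598]
tcp_rot: [-180.0, -0.0, 179.9]
wrist_force: [-0.8, 0.7, 0.2]
opening: 0.0511
grasp_force: 0.0
```

```bash
python3 - <<'E'
from workcell import camera, monitor, get_calibration
import cv2
print(monitor.get_obs()["ee_pos"])
cv2.imwrite("pics/w3.png",camera("wrist")[:,:,::-1])
E
```

```text
[ 0.44166977 -0.01137891  0.25978012]
```

View pics/w3.png

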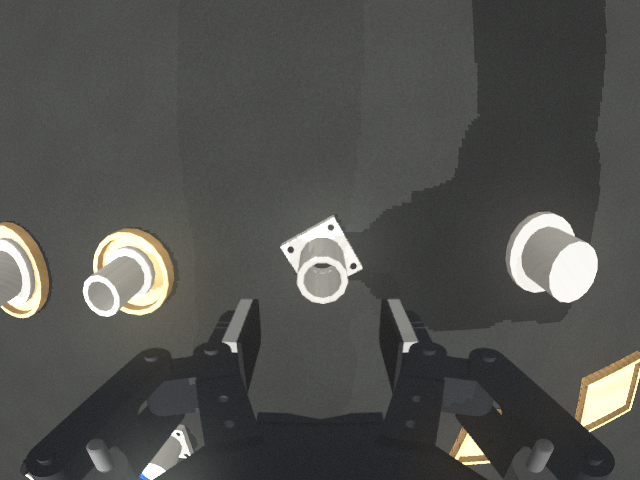

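round_small sits in its tray at (130,272). square_small, ring at (322,281), is midway between the pads.

Emit:
carry_out:
  targets: "0 0 0.6 0 0 0 0.2; 0 0 0.6 0 0 0 0.2; 0 0 0.4 0 0 0 0.2; 0 0 0.14 0 0 0 0.2; 0 0 0 0 0 0 0.2; 0 0 0 0 0 0 -0.6; 0 0 0 0 0 0 -0.6; 0 0 0 0 0 0 -0.6"

```text
time: 11.78
ee_pos: [0.4422, -0.0108, 0.1917]
tcp_rot: [-180.0, 0.1, 180.0]
wrist_force: [-0.9, -0.9, 4.6]
opening: 0.0274
grasp_force: 39.7
```

Emit:
carry_out:
  targets: "0 0 0 0 0 0 -0.6; 0 0 0 0 0 0 -0.6; 0 0 -0.4 0 0 0 -0.6; 0 0 -0.8 0 0 0 -0.6; 0 0 -0.8 0 0 0 -0.6; -0.3 0.3 0 0 0 0 -0.6; -0.6 0.55 0 0 0 0 -0.6; -0.6 0.55 0 0 0 0 -0.6"

```text
time: 12.45
ee_pos: [0.5024, 0.0458, 0.2719]
tcp_rot: [180.0, 0.2, 179.9]
wrist_force: [0.2, -1.1, -0.7]
opening: 0.0272
grasp_force: 39.6
```

Emit:
carry_out:
  targets: "-0.6 0.5 0 0 0 0 -0.6; -0.6 0.5 0 0 0 0 -0.6; -0.6 0.5 0 0 0 0 -0.6; -0.6 0.5 0 0 0 0 -0.6; -0.36 0.3 0 0 0 0 -0.6; -0.2 0.18 0 0 0 0 -0.6; 0 0 0 0 0 0.6 -0.6; 0 0 0 0 0 0.9 -0.6"

```text
time: 13.12
ee_pos: [0.6205, 0.1453, 0.27]
tcp_rot: [-180.0, -0.0, 171.3]
wrist_force: [0.4, -0.2, -0.6]
opening: 0.0268
grasp_force: 39.6
```

Emit:
carry_out:
  targets: "0 0 0 0 0 0.9 -0.6; 0 0 0 0 0 0.9 -0.6; 0 0 0.2 0 0 0.9 -0.6; 0 0 0.3 0 0 0.9 -0.6; 0 0 0.4 0 0 0.9 -0.6; 0 0 0.3 0 0 0.51 -0.6; 0 0 0.2 0 0 0 -0.6; 0 0 0 0 0 0 -0.6"

```text
time: 13.78
ee_pos: [0.6196, 0.1445, 0.2125]
tcp_rot: [-179.9, -0.1, 142.8]
wrist_force: [-0.1, 0.1, -1.3]
opening: 0.0271
grasp_force: 39.6
```

```bash
python3 chk.py p3 .62 .1435 side
```

```text
326 206 [0.62009616 0.14459565 0.21468233]
```

View pics/p3.png

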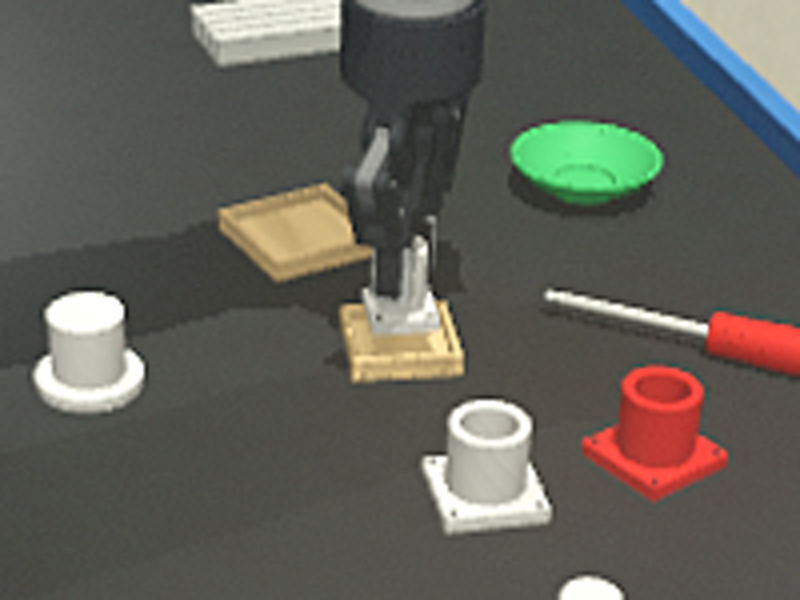

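The square_small flange is parallel to the tray's sides and centred over it at (402,330). Lowering.

Emit:
carry_out:
  targets: "0 0 0.2 0 0 0 -0.6; 0 0 0.15 0 0 0 -0.6; 0 0 0.06 0 0 0 -0.6; 0 0 0.04 0 0 0 -0.6; 0 0 0.03 0 0 0 -0.6; 0 0 0.02 0 0 0 -0.6; 0 0 0 0 0 0 -0.6; 0 0 0 0 0 0 -0.6"

```text
time: 14.55
ee_pos: [0.6197, 0.1445, 0.1958]
tcp_rot: [180.0, 0.0, 142.7]
wrist_force: [-6.1, -1.0, 10.0]
opening: 0.0275
grasp_force: 40.5
```

Emit:
carry_out:
  targets: "0 0 -0.05 0 0 0 0.2; 0 0 0 0 0 0 0.2; 0 0 0 0 0 0 0.2; 0 0 -0.4 0 0 0 0.2; 0 0 -0.8 0 0 0 0.2; 0 0 -0.4 0 0 -0.71 0.3; 0 0 0 0 0 -0.9 0.46; 0 0 0 0 0 -0.9 0.46"

```text
time: 15.22
ee_pos: [0.6205, 0.1447, 0.2619]
tcp_rot: [179.9, 0.1, 157.3]
wrist_force: [-0.3, 0.4, 0.4]
opening: 0.0623
grasp_force: 0.0
```

Emit:
carry_out:
  targets: "0 0 0 0 0 -0.9 0.46; 0 0 0 0 0 -0.9 0.46; 0 0 0 0 0 -0.9 0.46; 0 0 0 0 0 -0.9 0.46; 0 0 0 0 0 -0.4 0.46; 0 -0.4 0 0 0 0 0.46; 0 -0.8 0 0 0 0 0.46; 0 -0.8 0 0 0 0 0.46"

```text
time: 15.88
ee_pos: [0.6198, 0.0639, 0.26]
tcp_rot: [-180.0, -0.0, -179.9]
wrist_force: [0.9, -0.3, 0.5]
opening: 0.0624
grasp_force: 0.0
```

Emit:
carry_out:
  targets: "-0.04 -0.8 0 0 0 0 0.46; 0 -0.6 0 0 0 0 0.46; 0 -0.36 0 0 0 0 0.46; 0 0 0 0 0 0 0.46; 0 0 0 0 0 0 0.46; 0 0 0 0 0 0 0.46; 0 0 0 0 0 0 0.46; 0 0 0 0 0 0 0.46"

```text
time: 16.55
ee_pos: [0.6216, -0.0048, 0.2603]
tcp_rot: [180.0, -0.0, -179.9]
wrist_force: [-1.0, -0.1, -0.4]
opening: 0.0623
grasp_force: 0.0
```

```bash
python3 - <<'E'
from workcell import camera, monitor, get_calibration
import cv2
print(monitor.get_obs()["ee_pos"])
cv2.imwrite("pics/w4.png",camera("wrist")[:,:,::-1])
E
```

```text
[ 0.62163374 -0.00478092  0.26025408]
```

View pics/w4.png

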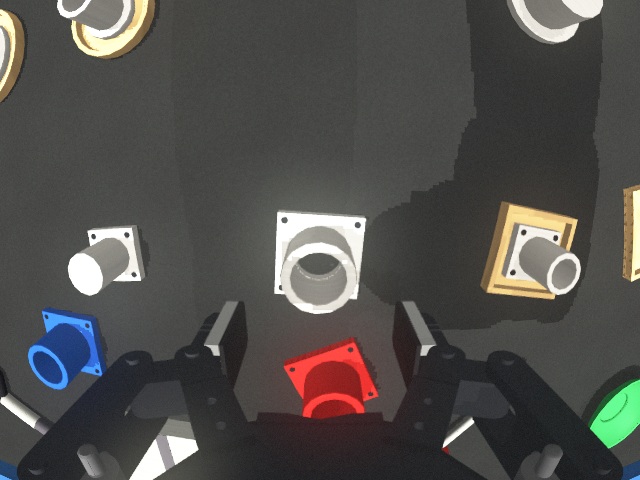

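square_small sits square in its tray at (535,255). square_large, ring at (318,275), is midway between the pads, and the red one lies clear beyond. Descending.

Emit:
carry_out:
  targets: "0 0 0.6 0 0 0 0.46; 0 0 0.6 0 0 0 0.46; 0 0 0.4 0 0 0 0.46; 0 0 0.15 0 0 0 0.46; 0 0 0 0 0 0 0.46; 0 0 0 0 0 0 -0.2; 0 0 0 0 0 0 -0.2; 0 0 0 0 0 0 -0.2"

```text
time: 17.27
ee_pos: [0.6221, -0.0057, 0.192]
tcp_rot: [180.0, 0.1, -180.0]
wrist_force: [-0.4, 0.6, 3.9]
opening: 0.041
grasp_force: 40.9
```

Emit:
carry_out:
  targets: "0 0 0 0 0 0 -0.2; 0 0 -0.4 0 0 0 -0.2; 0 0 -0.8 0 0 0 -0.2; 0 0 -0.8 0 0 0 -0.2; 0 0.4 0 0 0 0 -0.2; 0 0.8 0 0 0 0 -0.2; 0 0.8 0 0 0 0 -0.2; 0 0.8 0 0 0 0 -0.2"

```text
time: 17.93
ee_pos: [0.6215, 0.107, 0.2709]
tcp_rot: [180.0, 0.0, 179.9]
wrist_force: [0.9, -0.1, -1.3]
opening: 0.0409
grasp_force: 40.8
```

Emit:
carry_out:
  targets: "0.1 0.8 0 0 0 0 -0.2; 0.1 0.8 0 0 0 0 -0.2; 0.1 0.8 0 0 0 0 -0.2; 0.1 0.8 0 0 0 0 -0.2; 0.1 0.7 0 0 0 0 -0.2; 0.13 0.4 0 0 0 0 -0.2; 0 0.21 0 0 0 0 -0.2; 0 0 0 0 0 -0.6 -0.2"

```text
time: 18.6
ee_pos: [0.5961, 0.2882, 0.2703]
tcp_rot: [180.0, 0.0, -176.5]
wrist_force: [0.1, -0.1, -1.0]
opening: 0.0415
grasp_force: 40.8
```

Emit:
carry_out:
  targets: "0 0 0 0 0 -0.9 -0.2; 0 0 0.2 0 0 -0.9 -0.2; 0 0 0.4 0 0 -0.7 -0.2; 0 0 0.4 0 0 -0.37 -0.2; 0 0 0.3 0 0 0 -0.2; 0 0 0.1 0 0 0 -0.2; 0 0 0 0 0 0 -0.2; 0 0 0 0 0 0 -0.2"

```text
time: 19.27
ee_pos: [0.5966, 0.2864, 0.2148]
tcp_rot: [-180.0, 0.0, -160.2]
wrist_force: [0.2, 0.8, -0.7]
opening: 0.0414
grasp_force: 40.8
```

```bash
python3 chk.py p4 .597 .2855 side
```

```text
301 179 [0.59677447 0.28658074 0.21552924]
```

View pics/p4.png

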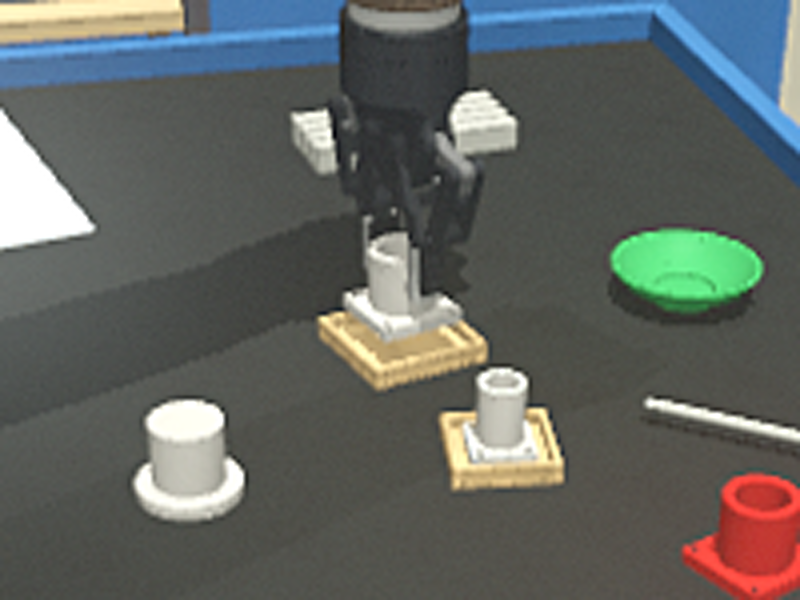

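square_large is parallel to the large square tray and centred over it at (403,330). Lowering.

Emit:
carry_out:
  targets: "0 0 0.2 0 0 0 -0.2; 0 0 0.15 0 0 0 -0.2; 0 0 0.06 0 0 0 -0.2; 0 0 0.04 0 0 0 -0.2; 0 0 0.03 0 0 0 -0.2; 0 0 0.02 0 0 0 -0.2; 0 0 0 0 0 0 -0.2; 0 0 0 0 0 0 -0.2"

```text
time: 20.03
ee_pos: [0.596, 0.2864, 0.1959]
tcp_rot: [-180.0, -0.0, -160.1]
wrist_force: [-7.6, -3.5, 12.8]
opening: 0.0409
grasp_force: 41.9
```

Emit:
carry_out:
  targets: "0 0 -0.05 0 0 0 0.46; 0 0 0 0 0 0 0.46; 0 0 0 0 0 0 0.46; 0 0 0 0 0 0 0.46; 0 0 -0.4 0 0 0 0.46; 0 0 -0.8 0 0 0 0.46; 0 0 -0.8 0 0 0 0.46; 0 0 -0.8 0 0 0 0.46"

```text
time: 20.7
ee_pos: [0.5962, 0.2865, 0.309]
tcp_rot: [-180.0, -0.1, -160.1]
wrist_force: [0.5, 0.3, 0.4]
opening: 0.0626
grasp_force: 0.0
```

Emit:
carry_out:
  targets: "0 0 -0.8 0 0 0 0.46; 0 0.6 -0.6 0 0 0 0.46; 0 0.8 0 0 0 0 0.46; 0 0.8 0 0 0 0 0.46; 0 0.8 0 0 0 0 0.46; 0 0.4 0 0 0 0 0.46; 0 0 0 0 0 0 0.46; 0 0 0 0 0 0 0.46"

```text
time: 21.37
ee_pos: [0.55, 0.4151, 0.3636]
tcp_rot: [-180.0, -0.0, -160.0]
wrist_force: [0.3, -0.0, -0.4]
opening: 0.0623
grasp_force: 0.0
```

```bash
python3 - <<'E'
from h import *
from workcell import camera
im={n:camera(n) for n in("top","side")}
T=dict(round_large="tray_rl",round_small="tray_rs",square_small="tray_ss",square_large="tray_sl",blank_round=None,blank_square=None)
for k,t in T.items():
    if t: continue
    kd,s,uv,_=OBJ[k]; e,x,y,w=fit(im["top"],"top",kd,s,uv,[0]); print(k,round(e,3),round(x*1e3,1),round(y*1e3,1))
c=im["top"][140:320,150:490]; s=im["side"][150:410,200:440]
cv2.imwrite("pics/f.png",np.vstack([cv2.resize(c,(560,296),interpolation=cv2.INTER_CUBIC),cv2.resize(s,(560,300),interpolation=cv2.INTER_CUBIC)])[:,:,::-1])
E
```

```text
blank_round 0.021 440.5 147.1
blank_square 0.035 621.7 -152.8
```

View pics/f.png

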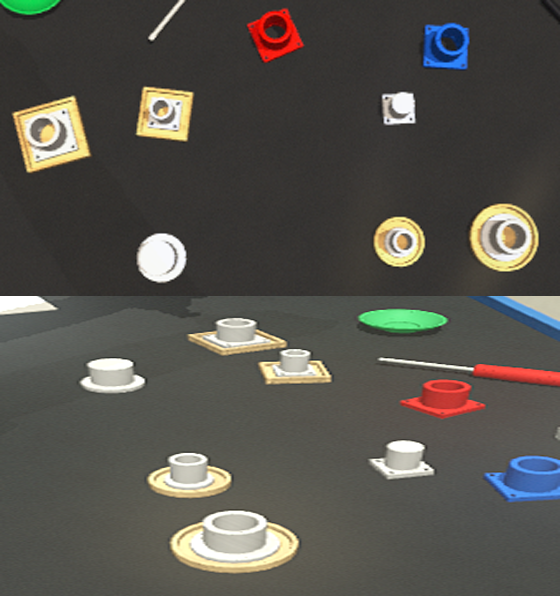

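All four bushes stand flat in their own trays: (50,133), (163,112), (400,241) and (507,237) in the top half. The blanks have not moved, and the gripper is clear.

```bash
python3 -c "
from workcell import bot
print(bot.job_done())"
```

```text
the job is handed in; nothing more can be done
None
```

All four bored bushes are set down upright and flat in their matching trays, both blanks stand where they were, and the job was handed in at about 21 s.

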